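# Clamp a tool holder with the inner knob of a concentric pair

### The job

Stand the loose steel tool holder upright on the clamping fixture, in the mouth of the V-shaped steel anvil, and let go of it. Then turn only the small orange inner knob clockwise until the red jaw pad clamps the holder firmly into the V, at about 13 N and never more than 25 N, feeling the rising torque at the knob. Do not turn the black outer ring under it, do not push the jaw itself, leave the other things where they are, and let go at the end.

Things in the scene. Friction and masses are not known exactly. Their poses are not given: they have to be found in the camera images.
- fixture: Clamping fixture bolted to the table: aluminium plate 100 (x) x 220 (y) x 12 mm high; origin at the centre of the plate's underside, z up. A blue gear head 76 x 76 mm stands on the plate from 12 to 40 mm height, centred at y = -58 mm; on top of it is the concentric pair of knobs. A grey jaw 44 mm wide, 30 mm high over the plate, driven by a rack from the inner knob, slides along +y of the fixture towards the anvil; it carries the red pad.
- knob_top (a point): Centre of the top face of the orange inner knob, on the vertical axis common to both knobs (fixture x = 0, y = -58 mm, 70 mm above the table). The inner knob is a plain upright cylinder 28 mm in diameter, standing 16 mm above the flat top of the outer ring.
- ring_mark (a point): White mark on the flat top of the black outer ring, 30 mm from the knob axis and 54 mm above the table (the ring's top; 16 mm below knob_top). The ring is a disc 66 mm in diameter and 14 mm high that turns about the same axis; it turns very easily (0.03 N m), so that any finger rubbing on it drags it. Its setting must stay as it is (less than 0.13 rad or 4 mm of the mark's movement).
- knob (a joint): Angle of the inner knob in rad, 0 at the start with the jaw fully open, growing clockwise seen from above, at most 4.2. Each rad moves the jaw 10 mm towards the anvil. Turning it takes about 0.2 N m of its own friction (an arm that pauses may feel less of it, so judge by the rise above free turning), plus 0.010 N m for each newton of clamping force; friction holds it where it is left.
- jaw_front (a point): Centre of the front face (towards +y of the fixture) of the grey jaw block, 29 mm above the table; moves with the jaw. The red pad (30 mm wide, 22 high, 7 thick) stands in front of it on a steel stem. How far the pad's front stands out from this point is set differently each time, between 10 and 18 mm, and is not measured.
- anvil: Dark steel V-block 30 mm high, fixed on the plate, opening towards -y of the fixture (same yaw as the fixture), bolted at differing distances from the pad. Origin: on the top of the plate (12 mm above the table), at the place where the axis of the holder comes to stand once it is pressed home into the V (13 mm from both faces). The mouth is 39 mm wide. A holder set down 3 to 7 mm short of the origin, towards -y, is pushed home by the pad.
- holder: Loose upright steel tool holder, 0.15 to 0.3 kg; origin at the centre of its underside, z up along its axis. Round: lower body 26 mm in diameter up to 36 mm, flange 34 mm in diameter from 36 to 42 mm, plain neck 18 mm in diameter from 42 to the top at 74 mm. Grip it by the neck.
- bearing: Bystander: brass bearing cap 48 mm in diameter, 30 mm high, origin under its centre.
- jar: Bystander: white jar with red lid, 54 mm in diameter, 70 mm high, origin under its centre.
- carton: Bystander: cardboard box 90 x 70 x 60 mm, origin under its centre.
- jaw: The grey jaw block of the fixture (44 x 16 mm, 30 mm high above the plate); origin on the top of the plate, 14 mm in front of its front face. It is to be moved only by the inner knob. The red pad gives way on a spring in the jaw, 7 N per mm, so the clamping force grows by 70 N per rad of the knob once the holder is tight against the anvil.
There are look-alikes about, which are no part of the job. Of the things like the fixture, leave any that is green; of the rest the smaller one is meant.

How it is judged:
By the outcome, as a careful person would: the job done as asked, in the order asked, and still so for the second after the job is handed in, with the robot touching nothing.
It also fails if it takes over 72 s, if anything falls off the work surface, if the arm or the gripper's body presses on something with over 40 N, if the wrist force passes 120 N, or if a joint passes its speed limit or range.

### The arm

A 7-joint arm with a two-finger parallel gripper is mounted at the origin on the work surface. World frame = base frame: x ahead of the robot, y to its left, z up, the work surface at z = 0. Lengths are in mm, angles in degrees, forces in N, time in s.
With the tool pointing down it reaches from about 425 to 950 mm from the base axis. Payload 4.7 kg.
Tool frame: the origin (TCP) lies midway between the tips of the shut fingers; the grasp point (between the pads) lies 19 mm behind it; z points along the fingers, y is the line along which they close (so a half turn about z gives the same grasp; the last joint's range is limited). The gripper opens to 85 mm and grips with 20 to 120 N. Pads are 22 mm wide; open, the fingers measure 114 mm over their backs; the gripper's body (76 mm by 85 mm) begins 54 mm behind the grasp point. The pads swing forward as they close: fully open they stand 13 mm farther back than shut.
Start: joints at [68.073, 26.849, -2.785, 87.806, 1.381, 65.374, -4.715], TCP at [233.911, -633.194, 231.335] pointing down, gripper open.
Joint ranges: [-148.3, 148.3], [-19.14, 114.17], [-79.39, 73.82], [5.75, 140.21], [-59.74, 239.74], [12.07, 113.84], [-152.46, 152.46]. Speed limits (degrees/s): [147.25, 147.25, 180, 180, 180, 180, 180].

### API

Orientations are given as [roll, pitch, yaw] about the fixed x, y, z axes, in that order (R = Rz(yaw) Ry(pitch) Rx(roll)).
In Python, from bench import env, imaging gives the robot as it stands.
- The arm moves only by the tool arm_command, never from a script. Its argument "increments" is a list of rows, each an object of numbers: "grip": the closure, from -1 (fully open) to 1 (shut); "x", "y", "z": the shift along the tool's x, y, z in cm; "spin": the turn about the tool's z in degrees. A call has 1 to 12 rows; each row shifts and turns the commanded pose from where the row before left it, along the tool's axes as they then stand; what a row does not reach is not made up. A row lasts 1/8 s, in which the tool goes at most 62.5 mm and 10.7 degrees, less where a joint would pass 70% of its speed; a pose out of reach is approached as far as the arm can. A call is refused whole if a number of a shift passes 6.25 or a number of a turn 10.7, either way. A call with a gripper value outside its range is refused whole. The fingers move at their own pace and stop on an object; the grip force is fixed at half the most. Time passes only in rows, so rows that do not move let the fingers close. It gives the time, the measured TCP pose, the force, the opening and the grip force at its end, in the units of the state.
- env.sense(): the state, without advancing time (a new reading comes with each control period).
- imaging.camera(name): name is "scene" or "top" or "wrist"; returns a dict with "frame" (480x640x3 uint8, blue, green, red), "camera_matrix" (3x3 intrinsics, pixels), "rvec" (rotation vector, rad) and "tvec" (3), from world to camera coordinates, as OpenCV has them. Camera axes: x right, y down, z forward; pixel columns grow to the right and rows downward; lengths in mm; the calibration is good to about 2 mm. The wrist camera is an equidistant fisheye: a pixel r from the principal point sees the ray r / f radians off the axis. A picture is of the moment at which its call begins. There is no depth.
- env.finish_job(): hands the job in; it is judged then, once.
The state is a dict: "t": time; "qpos": joint angles; "dq": joint speeds; "joint_torque": joint torques, N m; "position": TCP position; "orientation": TCP orientation; "contact_force": force on the tool from outside, world axes, zero at the start; "ft_torque": the same for the moment, N m; "opening": finger opening in mm; "grip_force": force on a finger pad.
Only numpy, scipy, OpenCV 4.12 (cv2) and the standard library are available. Lean on these libraries where they do the work, as an engineer would, in place of code of your own. Each camera call takes 0.05 s, during which the arm holds its last target. There are 200 camera calls.

## Working session

There is one attempt and no reset: what is moved stays moved. The work goes in short steps, Python scripts to look and compute and a tool call to move; the robot and the scene stay as the last step left them, time stands still between calls to the robot, and variables do not carry over. Pictures are saved under pics/ and viewed, at most 10 in all, crops included, and the job is handed in when it is done.

Besides the shell and the picture viewer there is one more tool, called after "Request:" as name(argument=value, ...) on one line, values as JSON. arm_command: Moves the arm, as the interface text tells. Its arguments: {"type":"object","properties":{"increments":{"type":"array","items":{"type":"object","properties":{"grip":{"type":"number"},"x":{"type":"number"},"y":{"type":"number"},"z":{"type":"number"},"spin":{"type":"number"}}}}},"required":["increments"]}

```bash
mkdir -p pics; ls
cat > shot.py <<'E'
import sys,cv2,pickle
from bench import env,imaging
for n in sys.argv[2:]:
    c=imaging.camera(n); cv2.imwrite(f'pics/{sys.argv[1]}_{n}.png',c['frame']); pickle.dump(c,open(f'pics/{sys.argv[1]}_{n}.pkl','wb'))
    print(n,c['camera_matrix'].tolist(),c['rvec'].ravel(),c['tvec'].ravel())
E
python3 shot.py a scene top wrist; python3 -c "
from bench import env
print(env.sense())"
```

```text
pics
scene [[617.0499015168323, 0.0, 318.03430929346536], [0.0, 617.0499015168323, 230.5170418706674], [0.0, 0.0, 1.0]] [ 0.9117981   2.38341783 -1.16583403] [ 381.22910438 -193.03580197 1717.79798776]
top [[437.8253858071292, 0.0, 315.96936852523936], [0.0, 437.8253858071292, 241.20586496010986], [0.0, 0.0, 1.0]] [ 2.18081075 -2.15700321  0.11609305] [  41.81447772  555.66155332 1033.98154641]
wrist [[371.64829954431775, 0.0, 320.9812039353343], [0.0, 371.64829954431775, 236.77145426304693], [0.0, 0.0, 1.0]] [-2.35088835  1.63693422  0.26819737] [-674.1240881   -42.30295576  380.26270242]
{'t': 0.15, 'qpos': array([68.07374392, 26.88856391, -2.78533917, 87.85644149,  1.38166225,
       65.37536071, -4.7158905 ]), 'dq': array([-0.0654515 , -0.13229804, -0.03928085, -0.1922502 , -0.0147945 ,
        0.03866383, -0.08553388]), 'joint_torque': array([ 6.78330780e-04, -5.10766089e+01, -4.68264311e-02, -2.37978119e+01,
        1.06863520e-02,  5.36532825e-03, -1.87066269e-05]), 'position': array([ 233.72815798, -632.77968418,  230.49204895]), 'orientation': array([-1.79913264e+02,  2.96330459e-03,  2.02726739e+01]), 'contact_force': array([1.13564937, 0.07381157, 0.25779449]), 'ft_torque': array([ 0.05614994, -0.0200959 , -0.00707452]), 'grip_force': 0.0, 'opening': 85.78486946361333}
```

View pics/a_top.png

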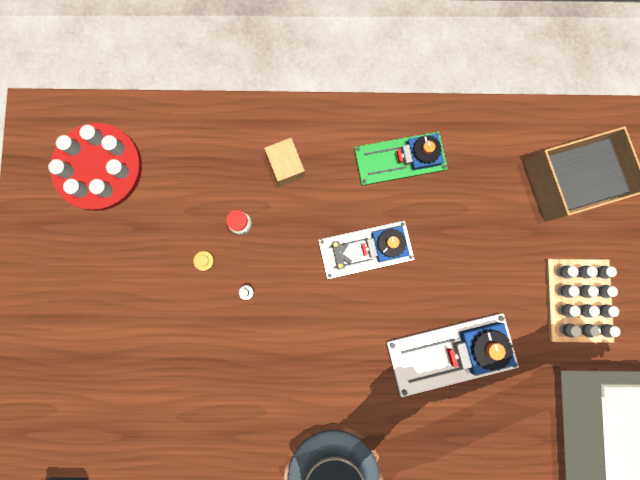

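View pics/a_scene.png

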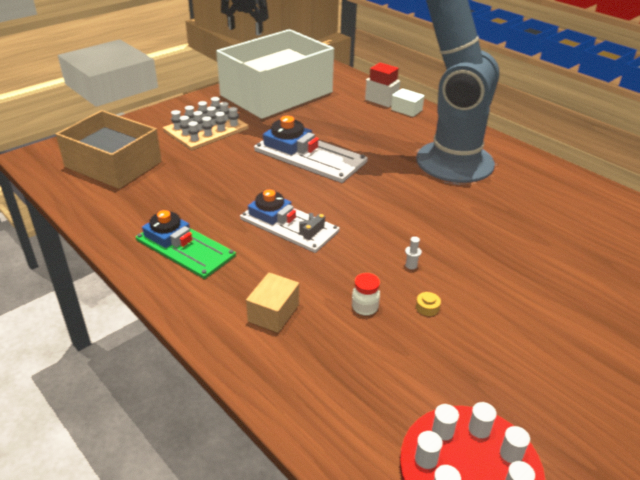

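```bash
cat > h.py <<'E'
import numpy as np,cv2,pickle
from scipy.spatial.transform import Rotation as Ro
def load(f): return pickle.load(open(f'pics/{f}.pkl','rb'))
def proj(c,P,fish=None):
    R=cv2.Rodrigues(c['rvec'])[0]; p=np.atleast_2d(P)@R.T+c['tvec'].ravel(); K=c['camera_matrix']
    if fish:
        r=np.hypot(p[:,0],p[:,1]); th=np.arctan2(r,p[:,2]); q=p[:,:2]*(th/np.maximum(r,1e-9))[:,None]
    else: q=p[:,:2]/p[:,2:]
    return q*K[0,0]+K[:2,2]
def back(c,uv,z,fish=None):
    K=c['camera_matrix']; q=(np.array(uv,float)-K[:2,2])/K[0,0]; R=cv2.Rodrigues(c['rvec'])[0]
    if fish:
        th=np.hypot(*q); d=np.r_[q/th*np.sin(th),np.cos(th)]
    else: d=np.r_[q,1]
    d=R.T@d; o=-R.T@c['tvec'].ravel(); return o+d*(z-o[2])/d[2]
def toolshift(p,orient,target):
    R=Ro.from_euler('xyz',orient,degrees=True).as_matrix(); return R.T@(np.array(target)-p)/10
E
python3 - <<'E'
from h import *
from bench import env
s=env.sense(); c=load('a_wrist'); R=cv2.Rodrigues(c['rvec'])[0]; o=-R.T@c['tvec'].ravel()
T=Ro.from_euler('xyz',s['orientation'],degrees=True).as_matrix()
print('cam in tool',T.T@(o-s['position']),'axis in tool',T.T@R[2], 'cam x in tool',T.T@R[0])
t=load('a_top')
for n,uv,z in [('holder',(246,292),74),('knob',(393,242),70),('anvil',(340,255),42),('jar',(238,221),70),('brg',(204,261),30),('c1',(319,240),12),('c2',(326,277),12),('c3',(413,259),12),('c4',(405,222),12)]: print(n,back(t,uv,z).round(0))
print(toolshift(s['position'],s['orientation'],[480,80,330]))
E
```

```text
cam in tool [  80.93679636   -0.31283091 -142.83754673] axis in tool [-3.17714288e-01  5.96498244e-04  9.48186308e-01] cam x in tool [ 3.26369059e-04  9.99999812e-01 -5.19735430e-04]
holder [431. 207.  74.]
knob [ 551. -132.   70.]
anvil [521. -10.  42.]
jar [596. 231.  70.]
brg [504. 317.  30.]
c1 [560.  40.  12.]
c2 [469.  22.  12.]
c3 [ 516. -191.   12.]
c4 [ 607. -172.   12.]
[ 47.7981035  -58.34457373  -9.86495438]
```

Request:
arm_command(increments=[{"x": 4.2,"y": -3.6,"z": -1,"grip": -1},{"x": 4.2,"y": -3.6,"z": -1},{"x": 4.2,"y": -3.6,"z": -1},{"x": 4.2,"y": -3.6,"z": -1},{"x": 4.2,"y": -3.6,"z": -1},{"x": 4.2,"y": -3.6,"z": -1},{"x": 4.2,"y": -3.6,"z": -1},{"x": 4.2,"y": -3.6,"z": -1},{"x": 4.2,"y": -3.6,"z": -1},{"x": 1.3,"y": -5.3,"z": 1},{"x": 1.3,"y": -5.3,"z": 1},{"x": 1.3,"y": -5.3,"z": 1}])

```text
invalid input at $.increments[0]: expected keys grip, x, y, z, spin
```

Run:
```python
from h import *
from bench import env
s=env.sense(); print(s)
print(toolshift(s['position'],s['orientation'],[440,150,230]))
```

```text
{'t': 0.15, 'qpos': array([68.07374392, 26.88856391, -2.78533917, 87.85644149,  1.38166225,
       65.37536071, -4.7158905 ]), 'dq': array([-0.0654515 , -0.13229804, -0.03928085, -0.1922502 , -0.0147945 ,
        0.03866383, -0.08553388]), 'joint_torque': array([ 6.78330780e-04, -5.10766089e+01, -4.68264311e-02, -2.37978119e+01,
        1.06863520e-02,  5.36532825e-03, -1.87066269e-05]), 'position': array([ 233.72815798, -632.77968418,  230.49204895]), 'orientation': array([-1.79913264e+02,  2.96330459e-03,  2.02726739e+01]), 'contact_force': array([1.13564937, 0.07381157, 0.25779449]), 'ft_torque': array([ 0.05614994, -0.0200959 , -0.00707452]), 'grip_force': 0.0, 'opening': 85.78486946361333}
[ 46.47182165 -66.28175941   0.1471413 ]
```

All five keys are needed in each row.

Request:
arm_command(increments=[{"x": 4.2,"y": -3.6,"z": -1,"spin": 0,"grip": -1},{"x": 4.2,"y": -3.6,"z": -1,"spin": 0,"grip": -1},{"x": 4.2,"y": -3.6,"z": -1,"spin": 0,"grip": -1},{"x": 4.2,"y": -3.6,"z": -1,"spin": 0,"grip": -1},{"x": 4.2,"y": -3.6,"z": -1,"spin": 0,"grip": -1},{"x": 4.2,"y": -3.6,"z": -1,"spin": 0,"grip": -1},{"x": 4.2,"y": -3.6,"z": -1,"spin": 0,"grip": -1},{"x": 4.2,"y": -3.6,"z": -1,"spin": 0,"grip": -1},{"x": 4.2,"y": -3.6,"z": -1,"spin": 0,"grip": -1},{"x": 1.3,"y": -5.3,"z": 1,"spin": 0,"grip": -1},{"x": 1.3,"y": -5.3,"z": 1,"spin": 0,"grip": -1},{"x": 1.3,"y": -5.3,"z": 1,"spin": 0,"grip": -1}])

```text
t: 1.65
position: [457.2, -33.9, 291.0]
orientation: [180.0, -0.0, 20.3]
contact_force: [1.0, 0.9, -0.1]
opening: 85.4
grip_force: 0.0
```

Run:
```python
from h import *
from bench import env
s=env.sense(); print(s)
print(toolshift(s['position'],s['orientation'],[440,150,230]))
```

```text
{'t': 1.65, 'qpos': array([ 23.49714166,   4.78723556, -25.94273849, 110.05495875,
         2.31180937,  65.64203233, -73.04698608]), 'dq': array([-29.7058138 ,  -5.57377416, -22.73159783,  17.06877619,
        -0.43255106, -11.69979323, -52.16211964]), 'joint_torque': array([  3.21439952, -27.19841659,   0.4022981 , -23.76059532,
         0.06058384,   0.33725929,   0.76856475]), 'position': array([457.19083449, -33.86120402, 290.96696481]), 'orientation': array([ 1.79982806e+02, -8.92846107e-03,  2.02733283e+01]), 'contact_force': array([ 1.0272733 ,  0.88161121, -0.13196539]), 'ft_torque': array([ 0.00573461, -0.05075572, -0.04699322]), 'grip_force': 0.0, 'opening': 85.41188804558661}
[  4.75723574 -17.84459612   6.09208311]
```

Request:
arm_command(increments=[{"x": 1.0,"y": -4.0,"z": 1.5,"spin": 0,"grip": -1},{"x": 1.0,"y": -4,"z": 1.5,"spin": 0,"grip": -1},{"x": 1,"y": -4,"z": 1.5,"spin": 0,"grip": -1},{"x": 1,"y": -4,"z": 1.5,"spin": 0,"grip": -1},{"x": 0,"y": 0,"z": 0,"spin": 0,"grip": -1},{"x": 0,"y": 0,"z": 0,"spin": 0,"grip": -1}])

```text
t: 2.4
position: [439.9, 127.7, 231.2]
orientation: [180.0, 0.0, 20.3]
contact_force: [0.4, -0.5, -0.2]
opening: 85.5
grip_force: 0.0
```

```bash
python3 shot.py b wrist
```

```text
wrist [[371.64829954431775, 0.0, 320.9812039353343], [0.0, 371.64829954431775, 236.77145426304693], [0.0, 0.0, 1.0]] [-2.34924902  1.63703414  0.26575295] [-32.7675725  390.96450469 525.79119962]
```

View pics/b_wrist.png

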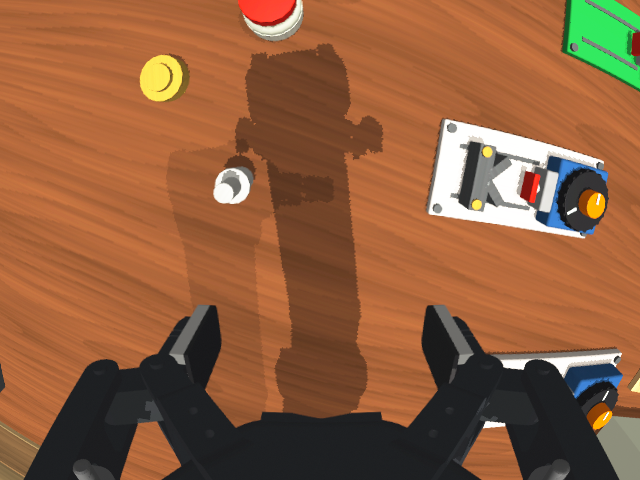

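Run:
```python
import cv2,numpy as np
im=cv2.imread('pics/b_wrist.png')
a=cv2.resize(im[155:221,195:275],None,fx=3.5,fy=3.5,interpolation=cv2.INTER_CUBIC)
b=cv2.resize(im[110:250,420:620],None,fx=4,fy=4,interpolation=cv2.INTER_CUBIC)[:,:]
b=cv2.resize(im[110:250,420:615],None,fx=4,fy=4,interpolation=cv2.INTER_CUBIC)
o=np.zeros((600,800,3),np.uint8)
for k in range(0,560,40):
  cv2.line(b,(0,k),(6,k),(0,255,255),1)
for k in range(0,780,40): cv2.line(b,(k,0),(k,6),(0,255,255),1)
o[40:600,:780]=b; o[0:1]=0
cv2.imwrite('pics/b2.png',b); cv2.imwrite('pics/b3.png',cv2.resize(im[155:221,195:275],None,fx=8,fy=8,interpolation=cv2.INTER_CUBIC))
```

```text
(no output)
```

View pics/b2.png

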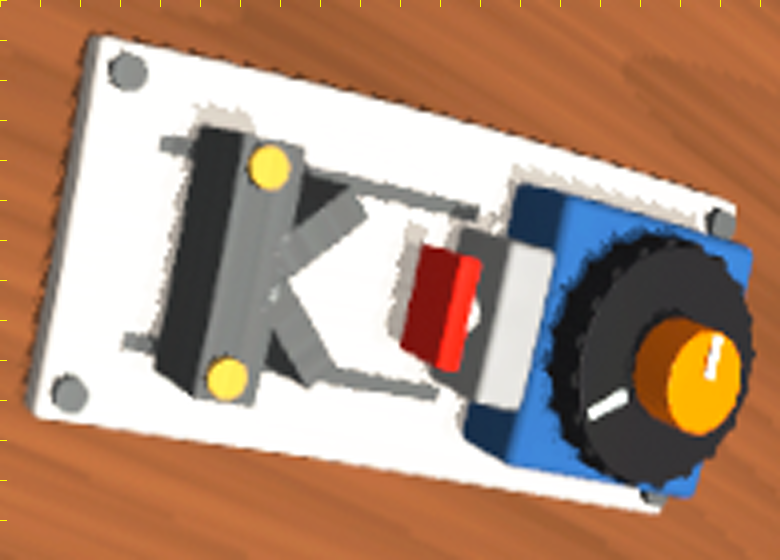

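View pics/b3.png

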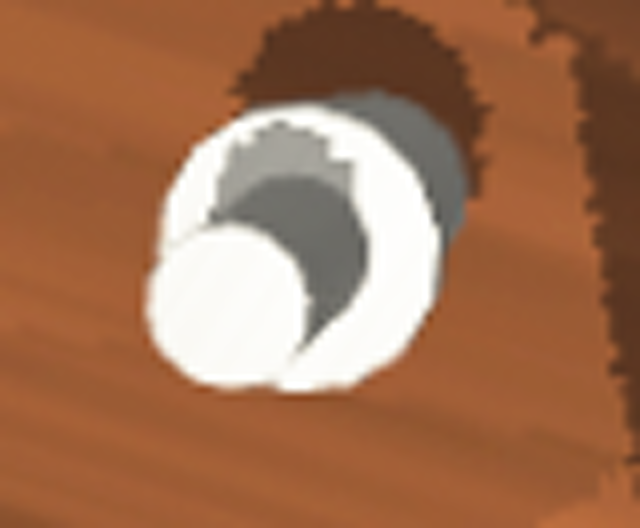

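```bash
cat > m.py <<'E'
from h import *
c=load('b_wrist')
B=lambda u,v,z: back(c,((u+.5)/4-.5+420,(v+.5)/4-.5+110),z,1)[:2]
H=lambda u,v,z: back(c,((u+.5)/8-.5+195,(v+.5)/8-.5+155),z,1)[:2]
print('holder top',H(230,305,74),'flange',H(300,247,42), 'base-ish')
k=B(705,384,70); print('knob',k)
C=np.array([B(100,37,12),B(40,415,12),B(662,514,12),B(737,205,12)])
print(C.round(1), np.linalg.norm(C-np.roll(C,-1,0),axis=1), 'centre',C.mean(0))
y=(C[0]+C[1]-C[2]-C[3]); yaw=np.degrees(np.arctan2(-y[0],y[1]));print('yaw',yaw)
x=C[0]+C[3]-C[1]-C[2]; print('yawx',np.degrees(np.arctan2(x[1],x[0])))
ctr=C.mean(0)
def fx(p,yaw=yaw,o=ctr):
    a=np.radians(yaw); return np.array([[np.cos(a),np.sin(a)],[-np.sin(a),np.cos(a)]])@(p-o)
for n,p in dict(knob=k,b1=B(270,167,43),b2=B(228,379,43),ua=B(275,277,42),ub=B(368,212,42),la=B(283,292,42),lb=B(338,374,42),ut=B(352,190,42),lt=B(305,385,42),jf1=B(550,252,42),jf2=B(520,408,42),jfr1=B(508,243,42),jfr2=B(477,396,42),pad1=B(480,260,38),pad2=B(457,370,38),padf1=B(458,256,38),padf2=B(437,368,38),mark=B(608,405,54),markk=B(717,357,70)).items(): print(n,p.round(1),'fix',fx(p).round(1))
E
python3 m.py
```

```text
holder top [429.69465645 211.50196993] flange [429.85914919 211.41215691] base-ish
knob [ 550.35940695 -134.45548335]
[[ 560.4   41.1]
 [ 465.    16.7]
 [ 514.4 -196.4]
 [ 610.8 -173.4]] [ 98.47202277 218.72627182  99.14269053 220.36871058] centre [537.6358223 -78.0191433]
yaw 13.145492218939733
yawx 13.884852150477736
knob [ 550.4 -134.5] fix [ -0.4 -57.9]
b1 [546.4  -1.1] fix [26.  72.9]
b2 [495.2 -13.3] fix [-26.6  72.7]
ua [522.8 -14.4] fix [ 0.  65.4]
ub [547.8 -31.5] fix [20.4 43. ]
la [520.3 -18.1] fix [-3.2 62.3]
lb [507.9 -42.2] fix [-20.8  41.7]
ut [550.8 -24.9] fix [24.9 48.8]
lt [501.8 -34.6] fix [-25.   50.5]
jf1 [562.1 -88.6] fix [ 21.4 -15.8]
jf2 [ 521.4 -100.2] fix [-20.8 -18. ]
jfr1 [558.4 -74.6] fix [21.  -1.4]
jfr2 [518.9 -85.1] fix [-19.9  -2.6]
pad1 [551.2 -71.1] fix [14.8  3.7]
pad2 [522.6 -78.3] fix [-14.7   3.1]
padf1 [549.3 -64.1] fix [14.5 10.9]
padf2 [520.6 -72.1] fix [-15.2   9.6]
mark [ 533.3 -118.8] fix [-13.5 -38.7]
markk [ 558.2 -134.7] fix [  7.2 -59.8]
```

Request:
arm_command(increments=[{"x": 0.5,"y": -2.1,"z": 2.7,"spin": 0,"grip": -1},{"x": 0.5,"y": -2.0,"z": 2.7,"spin": 0,"grip": -1},{"x": 0.5,"y": -2.1,"z": 2.7,"spin": 0,"grip": -1},{"x": 0.4,"y": -2.0,"z": 2.7,"spin": 0,"grip": -1},{"x": 0,"y": 0,"z": 2.5,"spin": 0,"grip": -1},{"x": 0,"y": 0,"z": 2.5,"spin": 0,"grip": -1},{"x": 0,"y": 0,"z": 1.5,"spin": 0,"grip": -1},{"x": 0,"y": 0,"z": 0.5,"spin": 0,"grip": -1},{"x": 0,"y": 0,"z": 0,"spin": 0,"grip": -1}])

```text
t: 3.58
position: [429.7, 211.7, 53.6]
orientation: [180.0, -0.0, 20.2]
contact_force: [0.3, 1.0, -0.5]
opening: 85.2
grip_force: 0.0
```

Request:
arm_command(increments=[{"x": 0,"y": 0,"z": 0.3,"spin": 0,"grip": -1},{"x": 0,"y": 0,"z": 0,"spin": 0,"grip": 0.3},{"x": 0,"y": 0,"z": 0,"spin": 0,"grip": 0.3},{"x": 0,"y": 0,"z": 0,"spin": 0,"grip": 0.3},{"x": 0,"y": 0,"z": 0,"spin": 0,"grip": 1},{"x": 0,"y": 0,"z": 0,"spin": 0,"grip": 1},{"x": 0,"y": 0,"z": 0,"spin": 0,"grip": 1},{"x": 0,"y": 0,"z": 0,"spin": 0,"grip": 1},{"x": 0,"y": 0,"z": 0,"spin": 0,"grip": 1}])

```text
t: 4.7
position: [429.4, 211.8, 50.6]
orientation: [180.0, -0.0, 20.3]
contact_force: [-0.7, -2.2, 4.8]
opening: 15.2
grip_force: 58.5
```

Request:
arm_command(increments=[{"x": 0,"y": 0,"z": -2,"spin": 0,"grip": 1},{"x": 0,"y": 0,"z": -4,"spin": 0,"grip": 1},{"x": 0.1,"y": 3,"z": -2,"spin": 0,"grip": 1},{"x": 0.1,"y": 4,"z": 0,"spin": 0,"grip": 1},{"x": 0.1,"y": 4,"z": 0,"spin": 0,"grip": 1},{"x": 0.1,"y": 4,"z": 0,"spin": 0,"grip": 1},{"x": 0.1,"y": 4,"z": 0,"spin": 0,"grip": 1},{"x": 0.1,"y": 4,"z": 0,"spin": 0,"grip": 1},{"x": 0,"y": 2.4,"z": 0,"spin": 0,"grip": 1},{"x": 0,"y": 1.5,"z": 0,"spin": 0,"grip": 1},{"x": 0,"y": 0,"z": 0,"spin": 0,"grip": 1},{"x": 0,"y": 0,"z": 0,"spin": 0,"grip": 1}])

```text
t: 6.2
position: [527.6, -36.9, 130.1]
orientation: [-179.9, 0.0, 20.4]
contact_force: [0.3, 0.6, -2.0]
opening: 15.3
grip_force: 58.8
```

```bash
python3 shot.py c wrist top scene >/dev/null
python3 - <<'E'
import cv2,numpy as np,pickle
im=cv2.imread('pics/c_wrist.png')
a=cv2.resize(im[100:460,170:590],None,fx=1.5,fy=1.5,interpolation=cv2.INTER_CUBIC)
s=cv2.imread('pics/c_scene.png')[150:260,220:350]
o=np.zeros((600,800,3),np.uint8); o[:540,:630]=a
b=cv2.resize(s,(170,144)); o[:144,630:]=b
cv2.imwrite('pics/c2.png',o)
E
```

```text
(no output)
```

View pics/c2.png

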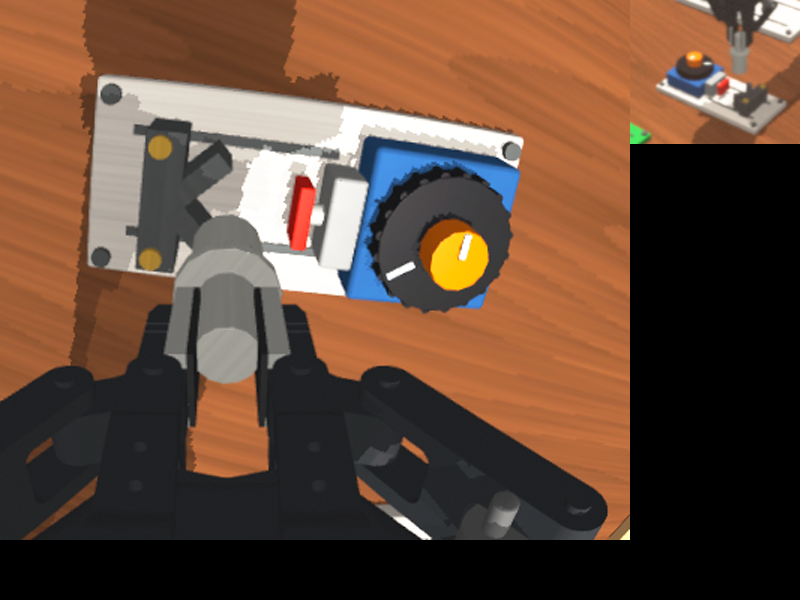

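Run:
```python
from h import *
from bench import env
s=env.sense(); print(s['position'],s['qpos'])
c=load('c_wrist')
B=lambda u,v,z: back(c,((u+.5)/1.5-.5+170,(v+.5)/1.5-.5+100),z,1)[:2]
print('neck top',B(228,356,153.5),'flange', )
print('knob',B(460,260,70),'bolts',B(160,148,43),B(150,259,43))
C=np.array([B(101,76,12),B(90,266,12),B(523,135,12)]);print(C)
d=C[0]-C[2];yaw=np.degrees(np.arctan2(-d[0],d[1]));d2=C[0]-C[1];print(yaw,np.degrees(np.arctan2(d2[1],d2[0])))
ctr=(C[1]+C[2])/2;a=np.radians(yaw)
for n,p in dict(apex=B(188,200,42),ub=B(232,163,42),ub2=B(229,145,42),mid=(B(160,148,43)+B(150,259,43))/2,knob=B(460,260,70),hold=B(228,356,153.5)).items(): print(n,p,np.array([[np.cos(a),np.sin(a)],[-np.sin(a),np.cos(a)]])@(p-ctr))
```

```text
[527.79910062 -37.17182522 130.37986529] [ 23.22961957  22.89059556 -29.69421478 112.26417272  14.87110503
  48.56453152 -84.06270321]
neck top [527.87044073 -37.05926604] flange
knob [ 551.189125   -133.71572438] bolts [ 5.45290906e+02 -1.57629817e-02] [494.86526    -11.78443706]
[[ 561.18245963   39.25070462]
 [ 464.77391933   16.55093845]
 [ 612.10836543 -171.31727781]]
13.595925482355907 13.249193850264598
apex [527.20947204 -18.90530504] [ 2.82963333 59.47944391]
ub [549.46327693 -31.06888685] [21.60050628 42.42544487]
ub2 [556.39581395 -27.11439524] [29.26837198 44.63947039]
mid [520.07808276  -5.90010002] [-1.04474571 73.79661045]
knob [ 551.189125   -133.71572438] [ -0.85150714 -57.75069449]
hold [527.87044073 -37.05926604] [-0.79542578 41.67882239]
```

Request:
arm_command(increments=[{"x": 0,"y": 0.1,"z": 2.5,"spin": 0,"grip": 1},{"x": 0,"y": 0,"z": 2.5,"spin": 0,"grip": 1},{"x": 0,"y": 0,"z": 1.0,"spin": 0,"grip": 1},{"x": 0,"y": 0,"z": 0.4,"spin": 0,"grip": 1},{"x": 0,"y": 0,"z": 0,"spin": 0,"grip": 1}])

```text
t: 6.98
position: [528.8, -39.1, 66.8]
orientation: [180.0, -0.0, 20.3]
contact_force: [-0.4, 0.2, -1.7]
opening: 15.3
grip_force: 58.8
```

Request:
arm_command(increments=[{"x": -0.05,"y": -0.1,"z": 0.2,"spin": 0,"grip": 1},{"x": 0,"y": 0,"z": 0.1,"spin": 0,"grip": 1},{"x": 0,"y": 0,"z": 0.0,"spin": 0,"grip": 1}])

```text
t: 7.35
position: [527.7, -38.7, 63.5]
orientation: [180.0, -0.0, 20.3]
contact_force: [0.5, 0.8, -2.4]
opening: 15.5
grip_force: 58.8
```

Request:
arm_command(increments=[{"x": 0,"y": 0,"z": 0.1,"spin": 0,"grip": 1},{"x": 0,"y": 0,"z": 0.05,"spin": 0,"grip": 1},{"x": 0,"y": 0,"z": 0.0,"spin": 0,"grip": 1}])

```text
t: 7.72
position: [528.0, -38.6, 62.6]
orientation: [180.0, -0.0, 20.3]
contact_force: [-0.8, 0.5, 5.4]
opening: 15.6
grip_force: 59.6
```

Request:
arm_command(increments=[{"x": 0,"y": 0,"z": 0,"spin": 0,"grip": 0.3},{"x": 0,"y": 0,"z": 0,"spin": 0,"grip": 0},{"x": 0,"y": 0,"z": 0,"spin": 0,"grip": -0.2},{"x": 0,"y": 0,"z": 0,"spin": 0,"grip": -0.2},{"x": 0,"y": 0,"z": -3,"spin": 0,"grip": -0.2},{"x": 0,"y": 0,"z": -5,"spin": 0,"grip": -0.2},{"x": 0,"y": 2,"z": -5,"spin": -10,"grip": -0.2},{"x": 0,"y": 0,"z": 0,"spin": -10,"grip": -0.2},{"x": 0,"y": 0,"z": 0,"spin": -10,"grip": -0.2},{"x": 0,"y": 0,"z": 0,"spin": -10,"grip": -0.2},{"x": 0,"y": 0,"z": 0,"spin": 0,"grip": -0.2}])

```text
t: 9.1
position: [534.4, -57.5, 191.7]
orientation: [-180.0, -0.0, 60.1]
contact_force: [-0.1, -0.7, -0.4]
opening: 51.4
grip_force: 0.0
```

```bash
python3 shot.py d wrist >/dev/null
python3 - <<'E'
from bench import env
s=env.sense(); print(s['position'],s['orientation'],s['qpos'])
E
```

```text
[534.40293356 -57.51859007 191.66975794] [-1.79986859e+02 -2.22799072e-03  6.00904930e+01] [ 33.25005627  21.01181736 -39.52967923 107.45416178  15.76736283
  57.06396114 -42.9978362 ]
```

View pics/d_wrist.png

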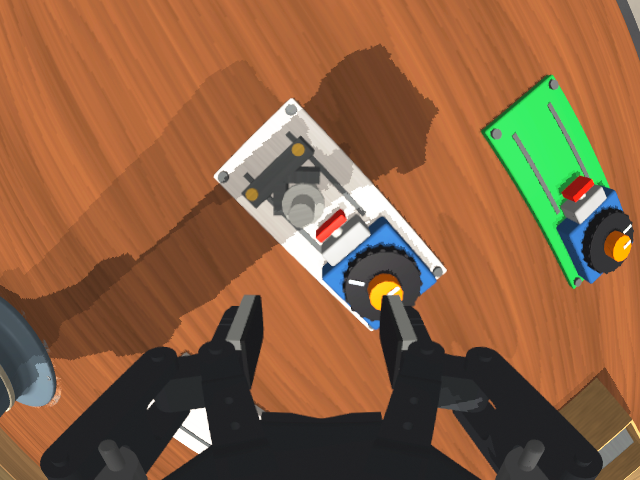

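Request:
arm_command(increments=[{"x": -2.9,"y": 2.6,"z": 0,"spin": 0,"grip": -0.2},{"x": -2.9,"y": 2.6,"z": 0,"spin": 0,"grip": -0.2},{"x": 0,"y": 0,"z": 1,"spin": -10,"grip": -0.2},{"x": 0,"y": 0,"z": 1,"spin": -10,"grip": -0.2},{"x": 0,"y": 0,"z": 1,"spin": -10,"grip": -0.2},{"x": 0,"y": 0,"z": 1,"spin": -10,"grip": -0.2},{"x": 0,"y": 0,"z": 1,"spin": -10,"grip": -0.2},{"x": 0,"y": 0,"z": 1,"spin": -10,"grip": -0.2},{"x": 0,"y": 0,"z": 1,"spin": -10,"grip": -0.2},{"x": 0,"y": 0,"z": 1,"spin": -10,"grip": -0.2},{"x": 0,"y": 0,"z": 1,"spin": -10,"grip": -0.2},{"x": 0,"y": 0,"z": 0,"spin": 0,"grip": -0.2}])

```text
t: 10.65
position: [550.3, -133.6, 100.8]
orientation: [-180.0, -0.1, 150.0]
contact_force: [-0.4, -0.4, 0.0]
opening: 51.4
grip_force: 0.0
```

```bash
python3 shot.py e wrist >/dev/null
python3 - <<'E'
from h import *
from bench import env
s=env.sense(); print(s['position'],s['orientation'],s['qpos'],s['ft_torque'])
print(toolshift(s['position'],s['orientation'],[550.8,-134.1,60]))
c=load('e_wrist'); print(proj(c,[[550.8,-134.1,70],[527.9,-38.1,86]],1))
im=c['frame'][200:460,170:470]; cv2.imwrite('pics/e2.png',cv2.resize(im,None,fx=2.3,fy=2.3,interpolation=cv2.INTER_CUBIC))
E
```

```text
[ 550.77124598 -133.51141656  101.48158331] [ 1.79997734e+02 -5.03728780e-02  1.50013242e+02] [ 48.77545377  36.54989621 -54.44900971 107.69446607  36.22871531
  54.99653849  37.62515271] [ 0.01372219 -0.02295891 -0.00206754]
[-0.03555483 -0.04970656  4.14812671]
[[321.39601591 282.0912628 ]
 [480.65561803 157.17065085]]
```

View pics/e2.png

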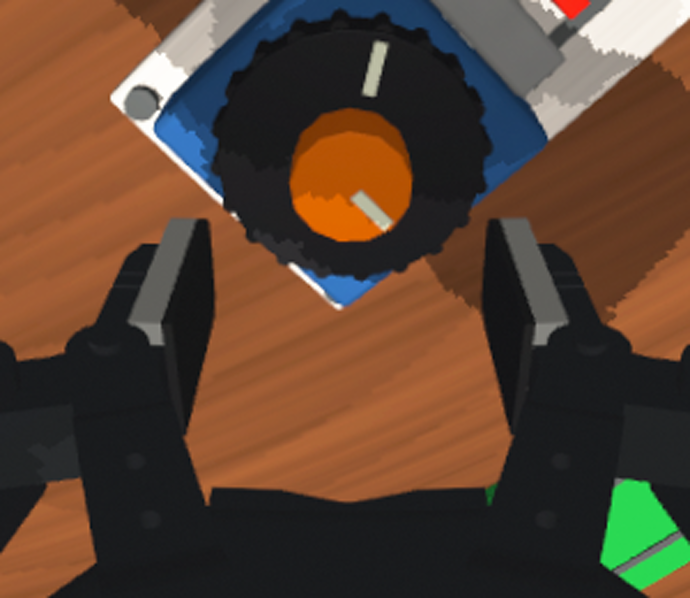

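Request:
arm_command(increments=[{"x": 0,"y": 0,"z": 2,"spin": 0,"grip": -0.2},{"x": 0,"y": 0,"z": 1.5,"spin": 0,"grip": -0.2},{"x": 0,"y": 0,"z": 0.5,"spin": 0,"grip": -0.2},{"x": 0,"y": 0,"z": 0.0,"spin": 0,"grip": -0.2},{"x": 0,"y": 0,"z": 0.0,"spin": 0,"grip": -0.2}])

```text
t: 11.32
position: [551.3, -133.4, 62.2]
orientation: [180.0, 0.0, 150.3]
contact_force: [-0.3, -0.8, 0.6]
opening: 51.2
grip_force: 0.0
```

Request:
arm_command(increments=[{"x": 0.05,"y": -0.05,"z": 0.4,"spin": 0,"grip": -0.2},{"x": 0,"y": 0,"z": 0,"spin": 0,"grip": 0.0},{"x": 0,"y": 0,"z": 0,"spin": 0,"grip": 0.1},{"x": 0,"y": 0,"z": 0,"spin": 0,"grip": 0.2},{"x": 0,"y": 0,"z": 0,"spin": 0,"grip": 0.2}])

```text
t: 11.95
position: [550.3, -133.7, 57.9]
orientation: [180.0, 0.0, 150.3]
contact_force: [-0.1, 0.8, -0.1]
opening: 34.5
grip_force: 0.0
```

Request:
arm_command(increments=[{"x": 0,"y": 0,"z": 0,"spin": 0,"grip": 1},{"x": 0,"y": 0,"z": 0,"spin": 0,"grip": 1},{"x": 0,"y": 0,"z": 0,"spin": 0,"grip": 1},{"x": 0,"y": 0,"z": 0,"spin": 0,"grip": 1}])

```text
t: 12.45
position: [550.7, -133.1, 58.3]
orientation: [179.9, 0.0, 150.3]
contact_force: [-0.9, 2.5, 4.9]
opening: 25.3
grip_force: 58.9
```

```bash
cat > s.py <<'E'
from bench import env
s=env.sense(); print(s['t'],s['position'].round(2),s['orientation'].round(2),'F',s['contact_force'].round(2),'M',s['ft_torque'].round(3),'tq7',s['joint_torque'][6].round(3),'q7',s['qpos'][6].round(1),s['opening'].round(1),s['grip_force'])
E
python3 s.py
```

```text
Traceback (most recent call last):
  File "s.py", line 2, in <module>
    s=env.sense(); print(s['t'],s['position'].round(2),s['orientation'].round(2),'F',s['contact_force'].round(2),'M',s['ft_torque'].round(3),'tq7',s['joint_torque'][6].round(3),'q7',s['qpos'][6].round(1),s['opening'].round(1),s['grip_force'])
                                                                                                                                                                                                            ^^^^^^^^^^^^^^^^^^
AttributeError: 'float' object has no attribute 'round'
```

```bash
sed -i "s/s\['opening'\].round(1)/round(s['opening'],1)/" s.py; python3 s.py
```

```text
12.45 [ 550.72 -133.09   58.31] [1.7994e+02 4.0000e-02 1.5029e+02] F [-0.85  2.5   4.85] M [ 0.554  0.057 -0.026] tq7 0.021 q7 35.0 25.3 58.912789821624756
```

Request:
arm_command(increments=[{"x": 0,"y": 0,"z": 0,"spin": 4,"grip": 1},{"x": 0,"y": 0,"z": 0,"spin": 4,"grip": 1},{"x": 0,"y": 0,"z": 0,"spin": 4,"grip": 1},{"x": 0,"y": 0,"z": 0,"spin": 4,"grip": 1}])

```text
t: 12.95
position: [550.9, -132.9, 58.3]
orientation: [179.9, 0.0, 134.2]
contact_force: [0.7, 2.0, 5.8]
opening: 25.2
grip_force: 59.0
```

```bash
python3 s.py
```

```text
12.95 [ 550.86 -132.88   58.3 ] [1.7992e+02 4.0000e-02 1.3424e+02] F [0.7  2.03 5.82] M [ 0.568 -0.01   0.25 ] tq7 0.16 q7 21.4 25.2 58.956114649772644
```

Request:
arm_command(increments=[{"x": 0,"y": 0,"z": 0,"spin": 4,"grip": 1},{"x": 0,"y": 0,"z": 0,"spin": 4,"grip": 1},{"x": 0,"y": 0,"z": 0,"spin": 4,"grip": 1},{"x": 0,"y": 0,"z": 0,"spin": 4,"grip": 1},{"x": 0,"y": 0,"z": 0,"spin": 4,"grip": 1},{"x": 0,"y": 0,"z": 0,"spin": 4,"grip": 1},{"x": 0,"y": 0,"z": 0,"spin": 4,"grip": 1},{"x": 0,"y": 0,"z": 0,"spin": 4,"grip": 1},{"x": 0,"y": 0,"z": 0,"spin": 4,"grip": 1},{"x": 0,"y": 0,"z": 0,"spin": 4,"grip": 1},{"x": 0,"y": 0,"z": 0,"spin": 4,"grip": 1}])

```text
t: 14.32
position: [551.5, -132.7, 58.3]
orientation: [179.8, -0.0, 90.3]
contact_force: [1.6, 3.9, 3.5]
opening: 25.4
grip_force: 58.8
```

```bash
python3 s.py
```

```text
14.325 [ 551.45 -132.67   58.33] [ 1.7984e+02 -5.0000e-02  9.0260e+01] F [1.6  3.86 3.53] M [ 0.714 -0.357  0.2  ] tq7 0.156 q7 -15.7 25.4 58.79065275192261
```

Request:
arm_command(increments=[{"x": 0,"y": 0,"z": 0,"spin": 4,"grip": 1},{"x": 0,"y": 0,"z": 0,"spin": 4,"grip": 1},{"x": 0,"y": 0,"z": 0,"spin": 4,"grip": 1},{"x": 0,"y": 0,"z": 0,"spin": 4,"grip": 1},{"x": 0,"y": 0,"z": 0,"spin": 4,"grip": 1},{"x": 0,"y": 0,"z": 0,"spin": 4,"grip": 1}])

```text
t: 15.08
position: [551.8, -132.7, 58.3]
orientation: [179.8, -0.1, 66.3]
contact_force: [2.1, 2.6, 2.1]
opening: 25.3
grip_force: 58.8
```

```bash
python3 s.py;  python3 shot.py f wrist >/dev/null
```

```text
15.075 [ 551.78 -132.75   58.32] [ 1.7984e+02 -1.2000e-01  6.6260e+01] F [2.06 2.63 2.09] M [ 0.63  -0.402  0.227] tq7 0.155 q7 -35.7 25.3 58.76747131347656
```

View pics/f_wrist.png

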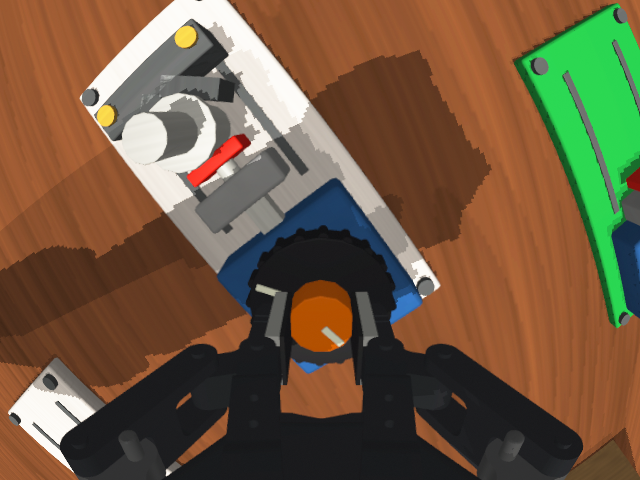

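Request:
arm_command(increments=[{"x": 0,"y": 0,"z": 0,"spin": 4,"grip": 1},{"x": 0,"y": 0,"z": 0,"spin": 4,"grip": 1},{"x": 0,"y": 0,"z": 0,"spin": 4,"grip": 1},{"x": 0,"y": 0,"z": 0,"spin": 4,"grip": 1},{"x": 0,"y": 0,"z": 0,"spin": 4,"grip": 1}])

```text
t: 15.75
position: [552.0, -132.9, 58.4]
orientation: [179.9, -0.2, 46.3]
contact_force: [3.7, 2.8, 1.3]
opening: 25.3
grip_force: 58.9
```

```bash
python3 s.py
```

```text
15.75 [ 552.04 -132.92   58.35] [179.86  -0.18  46.3 ] F [3.66 2.85 1.32] M [ 0.568 -0.724  0.214] tq7 0.136 q7 -52.4 25.3 58.87310743331909
```

Request:
arm_command(increments=[{"x": 0,"y": 0,"z": 0,"spin": 3,"grip": 1},{"x": 0,"y": 0,"z": 0,"spin": 3,"grip": 1}])

```text
t: 16.0
position: [552.1, -133.0, 58.3]
orientation: [179.9, -0.2, 40.3]
contact_force: [2.8, 2.4, 2.2]
opening: 25.6
grip_force: 58.9
```

```bash
python3 s.py
```

```text
16.0 [ 552.11 -132.99   58.35] [179.87  -0.19  40.34] F [2.78 2.4  2.18] M [ 0.597 -0.751  0.207] tq7 0.041 q7 -57.3 25.6 58.856250643730164
```

Request:
arm_command(increments=[{"x": 0,"y": 0,"z": 0,"spin": 3,"grip": 1},{"x": 0,"y": 0,"z": 0,"spin": 3,"grip": 1}])

```text
t: 16.25
position: [552.1, -133.1, 58.3]
orientation: [179.9, -0.2, 34.3]
contact_force: [4.2, 3.5, 1.8]
opening: 25.3
grip_force: 58.9
```

```bash
python3 s.py
```

```text
16.25 [ 552.14 -133.06   58.33] [179.89  -0.2   34.34] F [4.22 3.48 1.84] M [ 0.529 -0.794  0.297] tq7 0.006 q7 -62.3 25.3 58.880054354667664
```

Request:
arm_command(increments=[{"x": 0,"y": 0,"z": 0,"spin": 3,"grip": 1},{"x": 0,"y": 0,"z": 0,"spin": 3,"grip": 1}])

```text
t: 16.5
position: [552.2, -133.1, 58.3]
orientation: [179.9, -0.2, 28.4]
contact_force: [3.5, 3.0, 1.4]
opening: 25.5
grip_force: 58.9
```

```bash
python3 s.py
```

```text
16.5 [ 552.18 -133.11   58.31] [179.9   -0.21  28.36] F [3.55 3.02 1.44] M [ 0.548 -0.786  0.365] tq7 -0.051 q7 -67.3 25.5 58.86952042579651
```

```bash
python3 s.py; python3 shot.py g wrist >/dev/null
python3 - <<'E'
from h import *
c=load('g_wrist'); print(proj(c,[[527.9,-38.1,86],[526.9,-33.3,86]],1))
im=c['frame'][100:370,60:420]; cv2.imwrite('pics/g2.png',cv2.resize(im,None,fx=2.2,fy=2.2,interpolation=cv2.INTER_CUBIC))
E
python3 s.py
```

```text
16.5 [ 552.18 -133.11   58.31] [179.9   -0.21  28.36] F [3.55 3.02 1.44] M [ 0.548 -0.786  0.365] tq7 -0.051 q7 -67.3 25.5 58.86952042579651
[[ 84.02768396 280.57596893]
 [ 74.58850519 276.88873488]]
16.55 [ 552.19 -133.12   58.35] [179.89  -0.21  28.29] F [4.15 3.16 0.96] M [ 0.483 -0.921  0.13 ] tq7 -0.309 q7 -67.3 25.3 58.89349579811096
```

View pics/g2.png

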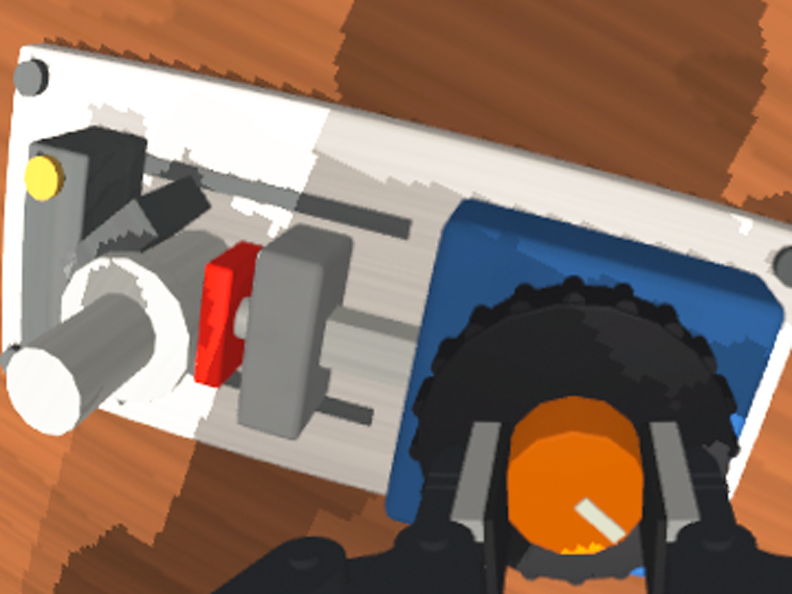

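Run:
```python
from h import *
c=load('g_wrist')
B=lambda u,v,z: back(c,((u+.5)/2.2-.5+60,(v+.5)/2.2-.5+100),z,1)[:2]
k=np.array([550.7,-133.6]); a=np.radians(13.4); M=np.array([[np.cos(a),np.sin(a)],[-np.sin(a),np.cos(a)]])
f=lambda p: (M@(p-k)+[0,-58]).round(1)
for n,(u,v,z) in dict(neck=(42,392,86),flange=(125,330,54),knob=(575,488,70),padF1=(240,242,40),padF2=(207,264,40),padB1=(262,249,40),padB2=(229,269,40),jawF1=(292,226,42),jawF2=(263,250,42),jawB1=(353,236,42),bolt=(44,177,43),arm1=(192,177,42),arm2=(210,205,42),plate=(22,46,12)).items(): print(n,f(B(u,v,z)))
```

```text
neck [ 0.3 42.9]
flange [ 1. 42.]
knob [  1.7 -57.7]
padF1 [22.  22.4]
padF2 [15.1 29.6]
padB1 [21.7 17.1]
padB2 [15.3 24.1]
jawF1 [29.  10.5]
jawF2 [22.3 16.1]
jawB1 [30.2 -2.9]
bolt [26.2 73.7]
arm1 [34.2 35.1]
arm2 [29.1 29.9]
plate [ 50.1 108.3]
```

Request:
arm_command(increments=[{"x": 0,"y": 0,"z": 0,"spin": 0,"grip": 0.2},{"x": 0,"y": 0,"z": 0,"spin": 0,"grip": 0},{"x": 0,"y": 0,"z": 0,"spin": 0,"grip": -0.2},{"x": 0,"y": 0,"z": -0.5,"spin": 0,"grip": -0.2},{"x": 0,"y": 0,"z": -2,"spin": 0,"grip": -0.2},{"x": 0,"y": 0,"z": -4,"spin": 0,"grip": -0.2},{"x": 0,"y": 0,"z": -5,"spin": 0,"grip": -0.2},{"x": 0,"y": 0,"z": -4,"spin": 0,"grip": -0.2},{"x": 0,"y": 0,"z": 0,"spin": 0,"grip": -0.2},{"x": 0,"y": 0,"z": 0,"spin": 0,"grip": -0.2}])

```text
t: 17.8
position: [549.6, -133.8, 212.5]
orientation: [-180.0, 0.0, 28.3]
contact_force: [-0.7, -0.2, -0.8]
opening: 51.2
grip_force: 0.0
```

```bash
python3 s.py; python3 shot.py i wrist >/dev/null
python3 - <<'E'
# measure without viewing: neck-top disc, pad front (red) and white ring mark, knob centre
from h import *
c=load('i_wrist'); im=c['frame']; hsv=cv2.cvtColor(im,cv2.COLOR_BGR2HSV)
k=np.array([550.7,-133.6]); a=np.radians(13.4); M=np.array([[np.cos(a),np.sin(a)],[-np.sin(a),np.cos(a)]])
f=lambda p:(M@(p[:2]-k)+[0,-58]).round(1)
W=lambda x,y,z: np.r_[M.T@(np.array([x,y])-[0,-58])+k,z]
for n,P in dict(knob=W(0,-58,70),neck=W(0,43,86),mark=np.r_[533.3,-118.8,54]).items(): print(n,proj(c,P,1).round(1))
def blobs(m,z,lo=8):
    N,_,s,ce=cv2.connectedComponentsWithStats(m.astype(np.uint8))
    for i in range(1,N):
        if s[i,4]>lo: 
            p=f(back(c,ce[i],z,1))
            if abs(p[0])<60 and -110<p[1]<110: print(z,ce[i].round(1),s[i,4],p)
blobs((hsv[...,0]<20)&(hsv[...,0]>9)&(hsv[...,1]>200)&(hsv[...,2]>180),70,60)
print('red');blobs(((hsv[...,0]<6)|(hsv[...,0]>174))&(hsv[...,1]>180)&(hsv[...,2]>90),40,30)
u=proj(c,np.r_[533.3,-118.8,54],1)[0].astype(int);x0,y0=u-20
g=hsv[y0:y0+40,x0:x0+40]; m=np.zeros(hsv.shape[:2],bool); m[y0:y0+40,x0:x0+40]=(g[...,1]<70)&(g[...,2]>130)
print('mark');blobs(m,54,5)
E
```

```text
17.8 [ 549.59 -133.84  212.5 ] [-1.7999e+02  5.0000e-02  2.8260e+01] F [-0.67 -0.15 -0.76] M [ 0.011 -0.042 -0.03 ] tq7 0.001 q7 -61.5 51.2 0.0
knob [[321.6 217.9]]
neck [[194.4 191.7]]
mark [[296.4 222.2]]
red
40 [230.9 182.6] 296 [ 2.8 24.9]
mark
54 [276.7 206.2] 24 [ -4.1 -20.2]
54 [294.9 222. ] 78 [-13.6 -38.3]
54 [280.6 240.2] 27 [-32.6 -30.2]
```

```bash
python3 -c "
from bench import env
print(env.finish_job())"
```

```text
the job is handed in; nothing more can be done
None
```

The holder is standing in the V and clamped at an estimated 14–15 N by the inner knob alone (turned about 122°, going by the torque rise); the outer ring's mark has not moved, the gripper is clear, and the job was handed in at about 18 s.

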